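Pull the loose injector and show its nozzle to the inspection camera

ROBOT

A 7-joint arm with a two-finger parallel gripper is mounted at the origin on the work surface. World frame = base frame: x ahead of the robot, y to its left, z up, the work surface at z = 0. Lengths are in m, angles in rad, forces in N, time in s.
With the tool pointing down it reaches from about 0.425 to 0.875 m from the base axis. Payload 4.7 kg.
Tool frame: the origin (TCP) lies midway between the tips of the shut fingers; the grasp point (between the pads) lies 19 mm behind it; z points along the fingers, x is the direction in which the jaws open and shut, and the axes are right-handed (so a half turn about z gives the same grasp; the last joint's range is limited). The gripper opens to 87 mm and grips with 3 to 60 N. Pads are 19 mm wide; open, the fingers measure 117 mm over their backs; the gripper's body (75 mm by 190 mm) begins 51 mm behind the grasp point.
Start: joints at [1.176, 0.321, -0.07, 1.45, 0.023, 1.371, -0.057], TCP at [0.258, -0.596, 0.223] pointing down, gripper open.
Joint ranges: [-2.86, 2.86], [-0.3, 2.09], [-1.38, 1.24], [0.06, 2.45], [-1.56, 4.7], [0.09, 2.05], [-2.69, 2.69]. Speed limits (rad/s): [2.57, 2.57, 3.14, 3.14, 3.14, 3.14, 3.14].

INTERFACE

Orientations are given as a unit quaternion [w, x, y, z].
In Python, from cell import r gives the robot as it stands. The module is installed in compiled form; this text tells all that it offers.
- The arm moves only by the tool apply_moves, never from a script. Its argument "deltas" is text: rows parted by semicolons, each of 4 numbers parted by spaces: the shift along the world's x, y, z in m, then the turn about the world's z in rad. A call has 1 to 12 rows; each row shifts and turns the commanded pose from where the row before left it; what a row does not reach is not made up. A row lasts 1/10 s, in which the tool goes at most 50 mm and 8.59 degrees, less where a joint would pass 70% of its speed; a pose out of reach is approached as far as the arm can. A call is refused whole if a number of a shift passes 0.05 or a number of a turn 0.15, either way. A call with a gripper value outside its range is refused whole. "grip" is the closure, from -1 (fully open) to 1 (shut), so that 0 is half open, set as the call begins (left out, the last holds). The fingers move at their own pace and stop on an object; "newtons" is the grip in N (left out, the last holds). Time passes only in rows, so rows that do not move let the fingers close. It gives the time, the measured TCP pose, the force and the opening at its end, in the units of the state.
- r.read_state(): the state, without advancing time (a new reading comes with each control period).
- r.camera(name): name is "scene" or "top"; returns (picture, depth): 480x640x3 uint8, red, green, blue; 480x640 float32, m along the optical axis (not along the pixel's ray), 0 where there is no reading.
- r.get_calibration(name): a dict with "fx", "fy", "cx", "cy" (pixels), "D" ([k1, k2, p1, p2, k3] as OpenCV has them; the pictures are not rectified), "extrinsics" (4x4, takes a point from camera to world coordinates). Camera axes: x right, y up, looking along -z (the intrinsics and any distortion apply to the point x, -y, -z); pixel columns grow to the right and rows downward; lengths in m; the calibration is good to about 2 mm. A picture is of the moment at which its call begins. get_calibration takes no time and is no camera call.
- r.sign_off(): hands the job in, once; it reports no verdict.
The state is a dict: "time": time; "q": joint angles; "qd": joint speeds; "joint_torque": joint torques, N m; "ee_pos": TCP position; "tcp_rot": TCP orientation; "ft_force": force on the tool from outside, world axes, zero at the start; "moment": the same for the moment, N m; "grip_width": finger opening in m.
Only numpy, scipy, OpenCV 4.12 (cv2) and the standard library are available. Lean on these libraries where they do the work, as an engineer would, in place of code of your own. Each camera call takes 0.05 s, during which the arm holds its last target.

TASK

Two of the three fuel injectors in the cylinder head are still clamped down; draw the third one, which is unclamped and stands higher, up out of its bore and show it to the inspection camera: nozzle tip at the camera's focus point and aimed straight into the lens, the injector in line with the line of sight, its side inlet stub uppermost. Finish while holding it there still in the gripper; nothing is put down or let go, nothing may knock the camera, and the piston, spray can and spanner stay where they are.

Things in the scene. Friction and masses are not known exactly. Their poses are not given: they have to be found in the camera images.
- injector_center (a point): Centre (half-way up, 80 mm above the nozzle tip) of the loose fuel injector, a steel stick 160 mm long, about 0.3 kg, upright in its bore. From the bottom: nozzle tip 8 mm thick (0 to 22 mm), nut 18 mm (to 75 mm), body 24 mm (to 115 mm), round cap 28 mm (115 to 160 mm, the place to grip). Axes of all injector points: z from tip to cap, x out along the inlet stub.
- injector_cap (a point): Centre of the injector's round dark cap (28 mm thick, 45 mm high), 137.5 mm above the tip: 22.5 mm of cap above this point and 22.5 mm below.
- injector_tip (a point): Lowest point of the injector's nozzle, on its axis.
- injector_inlet (a point): Outer end of the inlet stub, a 9 mm thick tube that sticks out sideways from the body (along injector x), 100 mm above the tip; its end is 32 mm from the injector's axis.
- injector: The loose injector as a whole; origin at the nozzle tip. A sealing ring 28 mm wide and 4 mm high, 52 mm above the tip, rests on the head's deck, so the lowest 52 mm stand in the bore (21 mm wide) and the injector must rise more than 52 mm to come free.
- head: Aluminium cylinder head, fixed, 150 mm (x) by 320 mm (y) by 100 mm high; origin under its centre on the table, z up. Three injector bores in a row along its y, 90 mm apart, the middle one at its centre; two camshafts along y, 56 mm either side of the row, reach 20 to 25 mm above its deck.
- clamped_a: A fixed injector of the same kind, clamped down by a steel fork; it stands 23 mm lower than the loose one. Origin at its nozzle tip, 25 mm above the table; its cap's top is 185 mm above the table.
- clamped_b: The other clamped injector, the same.
- camera: Inspection camera on a low steel stand, fixed; base plate 110 by 100 mm, origin under its centre. The lens, in a white ring light 60 mm wide, looks up and back towards the robot, its line of sight leaning 35 degrees from vertical to the stand's -x. The middle of the lens lies 30 mm to the stand's -x and 100 mm up.
- focus (a point): The camera's focus point, in the air 90 mm from the lens along its line of sight. Axes: z along the line of sight, away from the lens; x square to it, slanting upwards away from the robot; y level. Rightly shown, the injector has its tip here and its axes parallel to these: z (tip to cap) along z, inlet stub along x.
- piston: Bystander: a bare aluminium piston, 84 mm wide, 66 mm high, standing on its crown; origin under its centre.
- spray_can: Bystander: a spray can, 64 mm wide, 190 mm high; origin under its centre.
- spanner: Bystander: a spanner 200 mm long, lying flat; origin under its middle.
Not all that is in view belongs to the job. Leave any blue or yellow look-alike of the injector alone. What is shaped like the camera but pink or yellow is not meant.

How it is judged:
On the way:
1. the gripped injector is drawn clear up out of its bore (z of injector_tip in the frame of head above 0.105 m and contact force between injector and the fingers above 1 N), for 0.1 s.
At the end, for the whole second after the job is handed in: The gripper holds the injector still in the air, touching neither camera nor head: nozzle tip within 22 mm of the focus point and towards the lens, its axis within 0.22 rad of the line of sight, the inlet stub on the upper side within 0.35 rad (distance between injector_tip and focus below 0.022 m and angle between the z axis of injector_center and the z axis of focus, either way round below 0.22 rad and z of injector_cap in the frame of focus above 0.1 m and angle between the x axis of injector_center and the x axis of focus, either way round below 0.35 rad and angle between injector_center's own x axis and vertical below 1.5 rad and contact force between injector and the fingers above 1 N and contact force between injector and camera below 0.1 N and contact force between injector and head below 0.1 N and linear speed of injector below 0.03 m/s and angular speed of injector below 0.2 rad/s); the arm keeps its last pose, push and grip.
It fails at once if the camera is knocked by the robot or by the injector (contact force between camera and the arm above 2 N or contact force between camera and the fingers above 2 N or contact force between camera and injector above 2 N).
It fails at once if the piston is disturbed (distance of piston from where it was at the start of the episode above 0.03 m).
It fails at once if the spray can is disturbed (distance of spray_can from where it was at the start of the episode above 0.03 m).
It fails at once if the spanner is disturbed (distance of spanner from where it was at the start of the episode above 0.03 m).
It also fails if it takes over 38 s, if anything falls off the work surface, if the arm or the gripper's body presses on something with over 40 N, if the wrist force passes 120 N, or if a joint passes its speed limit or range.

## Working session

There is one attempt and no reset: what is moved stays moved. The work goes in short steps, Python scripts to look and compute and a tool call to move; the robot and the scene stay as the last step left them, time stands still between calls to the robot, and variables do not carry over. Pictures are saved under pics/ and viewed, and the job is handed in when it is done.

Besides the shell and the picture viewer there is one more tool, called after "Request:" in YAML: its name, and indented under it one key for each argument. apply_moves: Moves the arm, as the interface text tells. Its arguments: {"type":"object","properties":{"deltas":{"type":"string"},"grip":{"type":"number"},"newtons":{"type":"number"}},"required":["deltas"]}

```bash
ls -la; mkdir -p pics
python3 - <<'E'
from cell import r
import cv2,numpy as np
s=r.read_state()
for k,v in s.items(): print(k,np.round(v,4))
for n in("scene","top"):
    im,d=r.camera(n); c=r.get_calibration(n)
    print(n,{k:np.round(v,4).tolist() for k,v in c.items()}, (d>0).mean())
    cv2.imwrite(f"pics/{n}0.png",im[:,:,::-1]); np.save(f"{n}0.npy",d); np.save(f"{n}0im.npy",im)
E
```

```text
total 12
drwxr-xr-x  3 agent agent 4096 Dec  7 15:32 .
drwxr-xr-x 23 root  root  4096 Dec  7 15:32 ..
drwxr-xr-x  2 agent agent 4096 Dec  7 15:32 pics
time 0.0
q [ 1.1761  0.3218 -0.0701  1.4517  0.0226  1.3708 -0.0569]
qd [ 0.0009  0.0001  0.0002  0.0015 -0.0008  0.     -0.0007]
joint_torque [ 6.00000e-04 -4.91289e+01 -4.03100e-01 -3.12530e+01 -6.38000e-02
  4.35000e-02  2.00000e-04]
ee_pos [ 0.2581 -0.596   0.2215]
tcp_rot [-5.000e-04  8.359e-01 -5.488e-01 -8.000e-04]
ft_force [ 0.3583 -0.753  -0.2689]
moment [ 0.0163 -0.0077 -0.0423]
grip_width 0.087
scene {'fx': 433.2371, 'fy': 433.2371, 'cx': 330.0415, 'cy': 232.904, 'D': [0.0358, 0.0, 0.0, 0.0, 0.0], 'extrinsics': [[0.7992, -0.4463, 0.4026, 0.9835], [0.6008, 0.577, -0.5532, -0.6752], [0.0146, 0.684, 0.7293, 0.9901], [0.0, 0.0, 0.0, 1.0]]} 0.9959928385416666
top {'fx': 596.4425, 'fy': 596.4425, 'cx': 306.6801, 'cy': 235.0995, 'D': [0.0348, 0.0, 0.0, 0.0, 0.0], 'extrinsics': [[0.0164, 0.9906, -0.1359, 0.3339], [-0.9999, 0.0165, -0.0004, -0.0288], [0.0019, 0.1359, 0.9907, 1.6599], [0.0, 0.0, 0.0, 1.0]]} 0.9961263020833333
```

View pics/scene0.png

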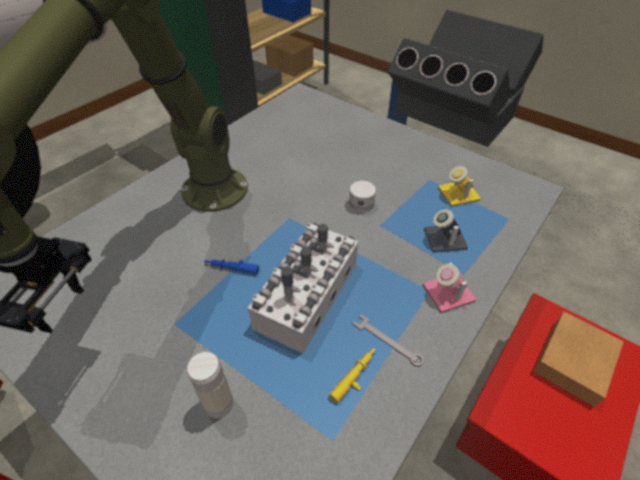

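View pics/top0.png

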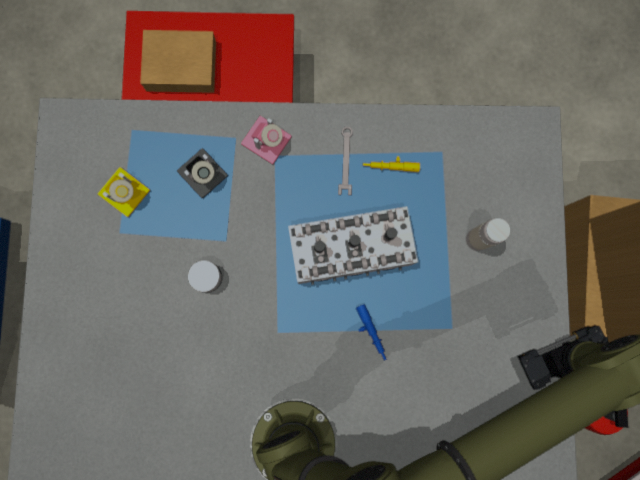

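Run:
```python
import cv2
a=cv2.imread("pics/scene0.png")[215:350,240:370]; cv2.imwrite("pics/s_head.png",cv2.resize(a,None,fx=4.4,fy=4.4,interpolation=cv2.INTER_CUBIC))
a=cv2.imread("pics/top0.png")[200:290,280:425]; cv2.imwrite("pics/t_head.png",cv2.resize(a,None,fx=5.5,fy=5.5,interpolation=cv2.INTER_CUBIC))
a=cv2.imread("pics/top0.png")[140:210,165:240]; b=cv2.imread("pics/scene0.png")[200:270,410:485]
cv2.imwrite("pics/cam.png",cv2.resize(cv2.hconcat([a,b]),None,fx=5.3,fy=5.3,interpolation=cv2.INTER_CUBIC))
```

```text
(no output)
```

View pics/s_head.png

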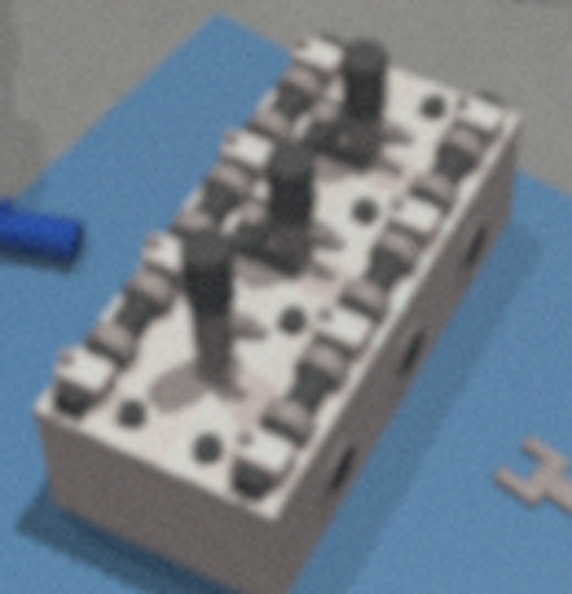

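View pics/t_head.png

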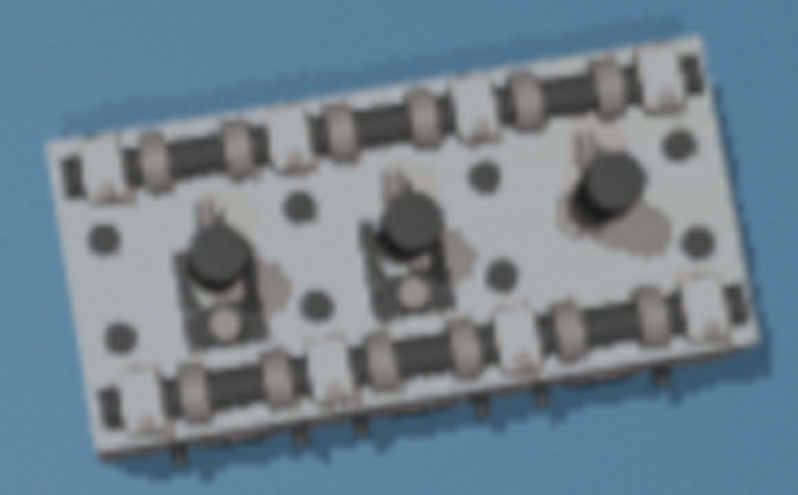

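View pics/cam.png

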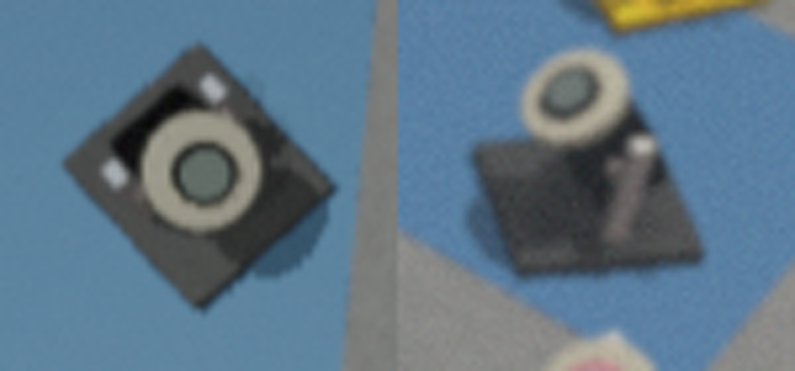

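```bash
cat > h.py <<'E'
import numpy as np,cv2
from cell import r
def cal(n):
    c=r.get_calibration(n); K=np.array([[c['fx'],0,c['cx']],[0,c['fy'],c['cy']],[0,0,1.]])
    return K,np.array(c['D'],float),np.array(c['extrinsics'])
def ray(n,uv):
    K,D,E=cal(n); p=cv2.undistortPoints(np.array(uv,float).reshape(-1,1,2),K,D).reshape(-1,2)
    d=np.c_[p[:,0],-p[:,1],-np.ones(len(p))]
    return E[:3,3],d@E[:3,:3].T
def atdepth(n,uv,dep):
    o,d=ray(n,uv); return o+d*np.array(dep).reshape(-1,1)
def atz(n,uv,z):
    o,d=ray(n,uv); return o+d*((z-o[2])/d[:,2])[:,None]
def tri(u1,u2,n1="top",n2="scene"):
    o1,d1=ray(n1,u1);o2,d2=ray(n2,u2);d1=d1[0];d2=d2[0]
    t=np.linalg.lstsq(np.c_[d1,-d2],o2-o1,rcond=None)[0]
    a=o1+d1*t[0];b=o2+d2*t[1]; return (a+b)/2,np.linalg.norm(a-b)
def cloud(n,d,u0,u1,v0,v1):
    v,u=np.mgrid[v0:v1,u0:u1]; uv=np.c_[u.ravel(),v.ravel()]
    return atdepth(n,uv,d[v0:v1,u0:u1].ravel()),uv
def proj(n,P):
    K,D,E=cal(n); Pc=(np.atleast_2d(P)-E[:3,3])@E[:3,:3]; Pc=Pc*[1,-1,-1]
    return cv2.projectPoints(Pc,np.zeros(3),np.zeros(3),K,D)[0].reshape(-1,2)
E
python3 - <<'E'
from h import *
np.set_printoptions(precision=4,suppress=True)
tc=lambda x,y:(280+x/5.5-.4,200+y/5.5-.4); sc=lambda x,y:(240+x/4.4-.4,215+y/4.4-.4)
for nm,t,s in [("loose",tc(613,180),sc(208,245)),("mid",tc(413,220),sc(291,160)),("far",tc(220,253),sc(364,55))]:
    print(nm,tri(t,s))
print("head corners z=.1 top",atz("top",[tc(48,143),tc(697,37),tc(760,342),tc(98,452)],.1))
tk=lambda x,y:(165+x/5.3-.4,140+y/5.3-.4); sk=lambda x,y:(410+(x-397)/5.3-.4,200+y/5.3-.4)
print("lens",tri(tk(205,174),sk(572,92)))
print("ring",tri(tk(203,170),sk(577,96)))
print("base",atz("top",[tk(197,42),tk(335,187),tk(200,310),tk(65,162)],.008))
D=np.load("top0.npy")
P,uv=cloud("top",D,165,240,140,210)
im=np.load("top0im.npy")[140:210,165:240].reshape(-1,3).astype(int)
m=(np.hypot(uv[:,0]-203,uv[:,1]-172)<12)&(P[:,2]>.06)
Q=P[m];print(m.sum(),Q.mean(0)); u,s,vt=np.linalg.svd(Q-Q.mean(0));print(s/np.sqrt(len(Q)),vt[2])
E
```

```text
loose (array([ 0.5436, -0.2355,  0.2073]), np.float64(0.00014070659031813727))
mid (array([ 0.5273, -0.1482,  0.1831]), np.float64(0.00015603396951702127))
far (array([ 0.5107, -0.0605,  0.1851]), np.float64(0.0007788549412989281))
head corners z=.1 top [[ 0.5725  0.0208  0.1   ]
 [ 0.6295 -0.2915  0.1   ]
 [ 0.4822 -0.3205  0.1   ]
 [ 0.4245 -0.006   0.1   ]]
lens (array([0.7135, 0.2517, 0.1001]), np.float64(0.0023831924244830235))
ring (array([0.7163, 0.2533, 0.0974]), np.float64(0.0025146202667227753))
base [[0.8072 0.2746 0.008 ]
 [0.7289 0.198  0.008 ]
 [0.6608 0.2673 0.008 ]
 [0.74   0.3424 0.008 ]]
405 [0.7128 0.2524 0.1056]
[0.1146 0.0155 0.0146] [-0.2154 -0.9515 -0.2199]
```

Run:
```python
import cv2
a=cv2.imread("pics/top0.png")[215:255,372:412]; b=cv2.imread("pics/scene0.png")[262:312,270:320]
cv2.imwrite("pics/stub.png",cv2.hconcat([cv2.resize(a,(400,400),interpolation=cv2.INTER_CUBIC),cv2.resize(b,(400,400),interpolation=cv2.INTER_CUBIC)]))
```

```text
(no output)
```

View pics/stub.png

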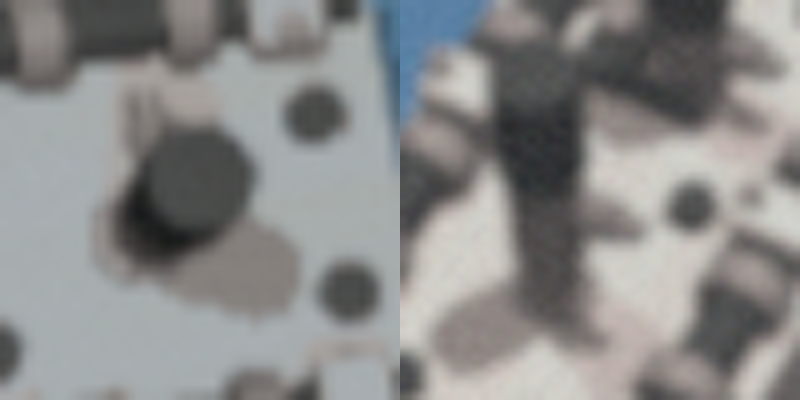

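Run:
```python
from h import *
np.set_printoptions(precision=4,suppress=True)
ax=np.array([.5437,-.2365])
for t in [(385.7,223.5),(386,224)]:
  for s in [(299,289.2),(299.4,289.7)]:
    p,e=tri(t,s); d=p[:2]-ax; print(p,e,np.hypot(*d),np.degrees(np.arctan2(d[1],d[0])))
p=atz("top",[(385.8,223.7)],.150)[0];d=p[:2]-ax;print(p,np.hypot(*d),np.degrees(np.arctan2(d[1],d[0])))
p=atz("scene",[(299.2,289.5)],.150)[0];d=p[:2]-ax;print(p,np.hypot(*d),np.degrees(np.arctan2(d[1],d[0])))
# overlay hypothesised injector with different stub angles
for a in (-10,0,10,20):
    q=np.array([.5437+.032*np.cos(np.radians(a)),-.2365+.032*np.sin(np.radians(a)),.148])
    print(a,proj("top",q),proj("scene",q))
# clamped stub cf: head yaw
print(np.degrees(np.arctan2(.0329,.175)))
from scipy.spatial.transform import Rotation as R
print(R.from_quat([0.8359,-.5488,-.0008,-.0005]).as_matrix())
```

```text
[ 0.5735 -0.23    0.1534] 0.0013257346786360916 0.030453392937943444 12.240067145587789
[ 0.574  -0.23    0.1517] 0.0005058300121467415 0.03101446162337368 12.134075130812684
[ 0.5728 -0.2304  0.153 ] 0.0001239637214454931 0.02970474403208714 11.940363124817564
[ 0.5733 -0.2303  0.1513] 0.0009458439913791654 0.030265797956562594 11.835888591278547
[ 0.574  -0.2303  0.15  ] 0.030890211865103864 11.606083480471817
[ 0.5723 -0.2291  0.15  ] 0.02951454298265611 14.50837776225214
-10 [[390.2908 223.4122]] [[296.6613 294.2152]]
0 [[388.121  223.1895]] [[298.3402 292.7695]]
10 [[385.9521 223.3414]] [[299.6919 291.1261]]
20 [[383.8495 223.8632]] [[300.6775 289.3382]]
10.64732771037781
[[ 0.3976 -0.9176 -0.0008]
 [-0.9176 -0.3976  0.0017]
 [-0.0019  0.     -1.    ]]
```

Candidates for the injector, in the top picture:
- Loose steel one at (391,233). It has no fork, and its cap top measures 207 mm against 183–185 mm for the other two.
- Clamped ones at (354,240) and (319,246).
- Blue decoy at (371,332) and yellow decoy at (393,166).

I choose (391,233). Its stub points about 12° left of world +x. The camera is the dark one at top (203,173); pink (267,138) and yellow (123,191) are decoys.

Request:
apply_moves:
  deltas: "0 0 0.03 0; 0.01 0.01 0.02 0; 0.025 0.03 0 -0.02; 0.03 0.035 0 -0.03; 0.03 0.035 0 -0.03; 0.03 0.035 0 -0.03; 0.03 0.035 0 -0.03; 0.03 0.035 0 -0.03; 0.03 0.035 0 -0.03; 0.025 0.03 0 -0.01; 0.02 0.03 0 0"
  grip: -1
  newtons: 20

```text
time: 1.2
ee_pos: [0.5195, -0.2844, 0.2721]
tcp_rot: [-0.0, 0.774, -0.633, -0.0]
ft_force: [-0.3, -0.9, -0.3]
grip_width: 0.0869
```

Request:
apply_moves:
  deltas: "0.01 0.02 0 0; 0.01 0.02 0 0; 0.004 0.008 0 0; 0 0 0 0; 0 0 0 0"

```text
time: 1.7
ee_pos: [0.5417, -0.2399, 0.2723]
tcp_rot: [0.001, 0.773, -0.634, -0.0]
ft_force: [-0.8, 0.0, 0.5]
grip_width: 0.087
```

Run:
```python
from h import *
print(r.read_state()['ee_pos'])
for n in("scene","top"):
    im,d=r.camera(n); cv2.imwrite(f"pics/{n}1.png",im[:,:,::-1])
    a=im[180:330,220:390] if n=="scene" else im[160:310,320:480]
    cv2.imwrite(f"pics/{n}1c.png",cv2.resize(a,None,fx=3.5,fy=3.5,interpolation=cv2.INTER_CUBIC)[:,:,::-1])
```

```text
[ 0.54165198 -0.23987963  0.27233247]
```

View pics/scene1c.png

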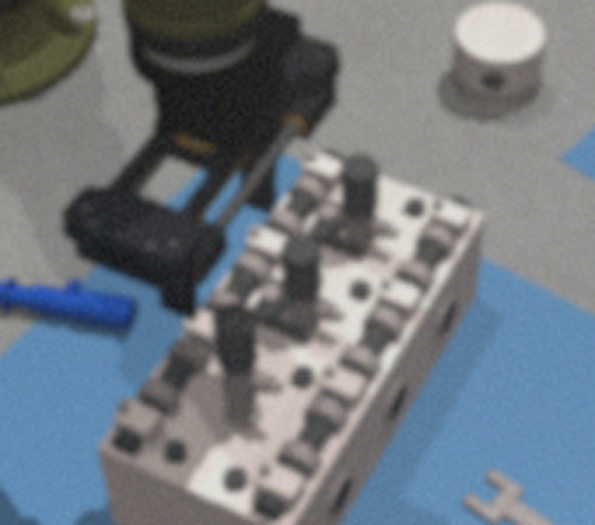

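Request:
apply_moves:
  deltas: "0.002 0.0035 -0.01 0; 0 0 -0.015 0; 0 0 -0.015 0; 0 0 -0.015 0; 0 0 -0.015 0; 0 0 -0.015 0; 0 0 -0.015 0; 0 0 -0.005 0; 0 0 0 0; 0 0 0 0"

```text
time: 2.8
ee_pos: [0.5448, -0.2351, 0.1681]
tcp_rot: [-0.0, 0.774, -0.633, 0.0]
ft_force: [0.7, 0.3, 0.6]
grip_width: 0.0868
```

Request:
apply_moves:
  deltas: "-0.001 -0.001 0 0; 0 0 0 0; 0 0 0 0; 0 0 0 0; 0 0 0 0; 0 0 0 0; 0 0 0 0; 0 0 0 0; 0 0 0 0; 0 0 0 0"
  grip: 1
  newtons: 25

```text
time: 3.8
ee_pos: [0.5434, -0.2361, 0.1676]
tcp_rot: [0.0, 0.774, -0.633, 0.0]
ft_force: [-0.5, 0.1, -0.1]
grip_width: 0.0274
```

Request:
apply_moves:
  deltas: "0 0 0.005 0; 0 0 0.01 0; 0 0 0.01 0; 0 0 0.01 0; 0 0 0.01 0; 0 0 0.01 0; 0 0 0.01 0; 0 0 0.005 0; 0 0 0 0; 0 0 0 0; 0 0 0 0"

```text
time: 4.9
ee_pos: [0.543, -0.2359, 0.2369]
tcp_rot: [0.0, 0.774, -0.633, -0.001]
ft_force: [-0.6, -0.1, -3.4]
grip_width: 0.0275
```

Run:
```python
from h import *
print(r.read_state()['ee_pos'],r.read_state()['ft_force'])
for n in("scene",):
    im,d=r.camera(n); cv2.imwrite(f"pics/{n}2.png",im[:,:,::-1])
    a=im[190:330,220:370] if n=="scene" else im[160:310,320:480]
    cv2.imwrite(f"pics/{n}2c.png",cv2.resize(a,None,fx=4,fy=4,interpolation=cv2.INTER_CUBIC)[:,:,::-1])
```

```text
[ 0.54300609 -0.23585522  0.23686657] [-0.62303376 -0.07392503 -3.42732829]
```

View pics/scene2c.png

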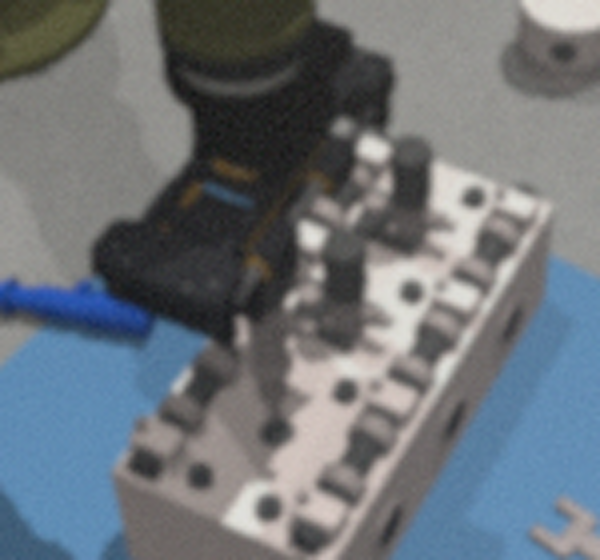

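Lifted by 69 mm, and the bore shows clear below the tip. The tool can only yaw, so I'll put just the nozzle back in the bore mouth. Moving the cap back over the rim will then pivot the injector about the jaw axis to a 35° lean.

Request:
apply_moves:
  deltas: "0 0 -0.007 0; 0 0 -0.01 0; 0 0 -0.01 0; 0 0 -0.007 0; -0.0035 -0.0007 0 0; -0.003 -0.0006 0 0; -0.005 -0.001 0 0; -0.005 -0.001 0 0; -0.005 -0.001 -0.0005 0; -0.005 -0.001 -0.0005 0; -0.005 -0.001 -0.001 0; -0.005 -0.001 -0.001 0"

```text
time: 6.15
ee_pos: [0.5068, -0.2435, 0.2012]
tcp_rot: [-0.0, 0.774, -0.633, 0.001]
ft_force: [2.5, 0.5, -0.0]
grip_width: 0.0276
```

Run:
```python
from h import *
print(r.read_state()['ee_pos'],r.read_state()['ft_force'],r.read_state()['moment'])
for n in("scene",):
    im,d=r.camera(n); cv2.imwrite(f"pics/{n}3.png",im[:,:,::-1])
    a=im[190:330,220:370] if n=="scene" else im[160:310,320:480]
    cv2.imwrite(f"pics/{n}3c.png",cv2.resize(a,None,fx=4,fy=4,interpolation=cv2.INTER_CUBIC)[:,:,::-1])
```

```text
[ 0.50675331 -0.24350739  0.20115032] [ 2.53102784  0.50706863 -0.02440178] [ 0.17485827 -0.80961146  0.01371646]
```

View pics/scene3c.png

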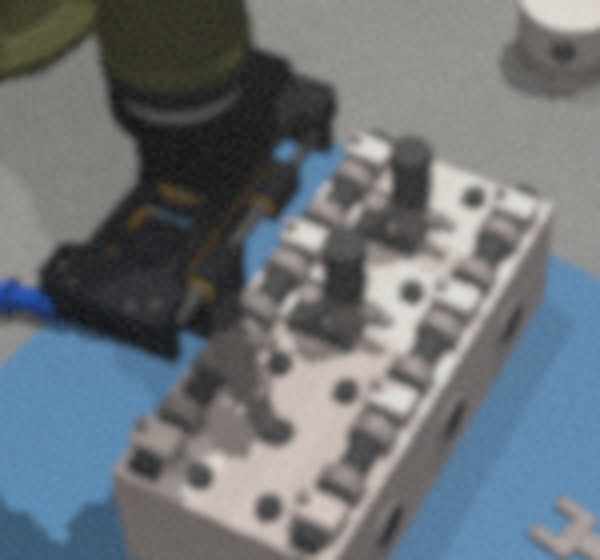

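The injector is pivoting: it leans with the nozzle still in the bore, at 2.5 N side force. I'll continue the arc.

Request:
apply_moves:
  deltas: "-0.005 -0.001 -0.001 0; -0.005 -0.001 -0.0015 0; -0.005 -0.001 -0.002 0; -0.005 -0.001 -0.002 0; -0.005 -0.001 -0.002 0; -0.005 -0.001 -0.002 0; -0.0045 -0.0009 -0.0025 0; -0.0045 -0.0009 -0.0025 0; -0.0035 -0.0007 -0.0025 0; 0 0 0 0"

```text
time: 7.2
ee_pos: [0.4634, -0.2519, 0.1821]
tcp_rot: [0.0, 0.774, -0.634, -0.001]
ft_force: [2.1, -0.7, -0.7]
grip_width: 0.0272
```

Run:
```python
from h import *
print(r.read_state()['ee_pos'],r.read_state()['ft_force'],r.read_state()['moment'])
for n in("scene",):
    im,d=r.camera(n); cv2.imwrite(f"pics/{n}4.png",im[:,:,::-1])
    a=im[190:330,220:370] if n=="scene" else im[160:310,320:480]
    cv2.imwrite(f"pics/{n}4c.png",cv2.resize(a,None,fx=4,fy=4,interpolation=cv2.INTER_CUBIC)[:,:,::-1])
```

```text
[ 0.46336976 -0.2519276   0.18207973] [ 2.10339568 -0.70881099 -0.68565594] [-0.02164188 -0.28351606 -0.05774128]
```

View pics/scene4c.png

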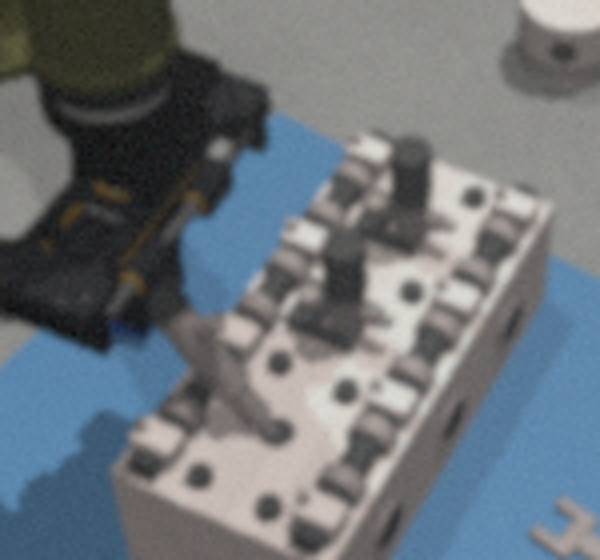

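Request:
apply_moves:
  deltas: "0 0 0 0; 0 0 0 0; 0 0 0 0; -0.003 -0.0006 0.004 0; -0.006 -0.0012 0.008 0; -0.006 -0.0012 0.008 0; -0.006 -0.0012 0.008 0; -0.003 -0.0006 0.012 0; 0 0 0.02 0; 0 0 0.03 0; 0 0 0.03 0; 0 0 0.02 0"
  newtons: 60

```text
time: 8.45
ee_pos: [0.4404, -0.2569, 0.3258]
tcp_rot: [-0.0, 0.774, -0.634, 0.002]
ft_force: [0.4, -0.3, -3.0]
grip_width: 0.0267
```

Run:
```python
from h import *
print(r.read_state()['ee_pos'],r.read_state()['ft_force'],r.read_state()['moment'])
ims=[]
for n in("scene","top"):
    im,d=r.camera(n); cv2.imwrite(f"pics/{n}5.png",im[:,:,::-1])
    a=im[140:290,200:350] if n=="scene" else im[190:340,310:460]
    ims.append(cv2.resize(a,(400,400),interpolation=cv2.INTER_CUBIC)[:,:,::-1])
cv2.imwrite("pics/c5.png",cv2.hconcat(ims))
```

```text
[ 0.44043185 -0.25691611  0.32584315] [ 0.44780777 -0.31545133 -3.00533542] [-0.03058075  0.0378765  -0.0030465 ]
```

View pics/c5.png

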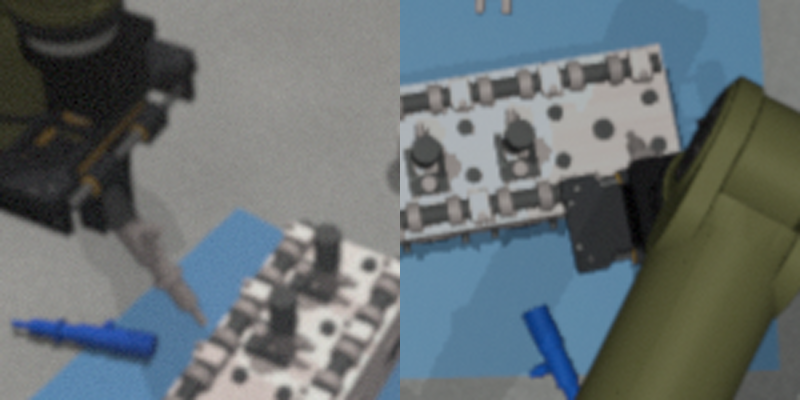

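Run:
```python
from h import *
np.set_printoptions(precision=4,suppress=True)
cap=np.array([.4404,-.2569,.3258+.019-.001]); a=np.radians(11.5)
for t in (30,35,40,45):
    t=np.radians(t); z=np.array([-np.sin(t)*np.cos(a),-np.sin(t)*np.sin(a),np.cos(t)]); x=np.array([np.cos(t)*np.cos(a),np.cos(t)*np.sin(a),np.sin(t)])
    tip=cap-.1375*z; inl=tip+.1*z+.032*x
    print(np.degrees(t),tip,"scene tip",proj("scene",tip),"nut/body",proj("scene",tip+.075*z),"inlet",proj("scene",inl),"top tip",proj("top",tip),"top inlet",proj("top",inl))
a=cv2.imread("pics/scene5.png")[205:280,225:300]; cv2.imwrite("pics/c5s.png",cv2.resize(a,None,fx=8,fy=8,interpolation=cv2.INTER_CUBIC))
```

```text
29.999999999999996 [ 0.5078 -0.2432  0.2247] scene tip [[272.2259 260.1037]] nut/body [[254.984 235.413]] inlet [[259.1333 225.6723]] top tip [[395.2957 246.013 ]] top inlet [[404.1298 250.3221]]
35.0 [ 0.5177 -0.2412  0.2312] scene tip [[275.8627 259.8041]] nut/body [[256.6332 235.1833]] inlet [[259.4403 224.5073]] top tip [[394.841  241.6046]] top inlet [[404.3151 249.5693]]
40.0 [ 0.527  -0.2393  0.2385] scene tip [[279.2957 259.1651]] nut/body [[258.1678 234.7898]] inlet [[259.5968 223.2479]] top tip [[394.4869 237.3615]] top inlet [[404.5418 248.9663]]
45.0 [ 0.5357 -0.2375  0.2466] scene tip [[282.498  258.1823]] nut/body [[259.5758 234.2332]] inlet [[259.5999 221.903 ]] top tip [[394.2365 233.3102]] top inlet [[404.8087 248.5189]]
```

View pics/c5s.png

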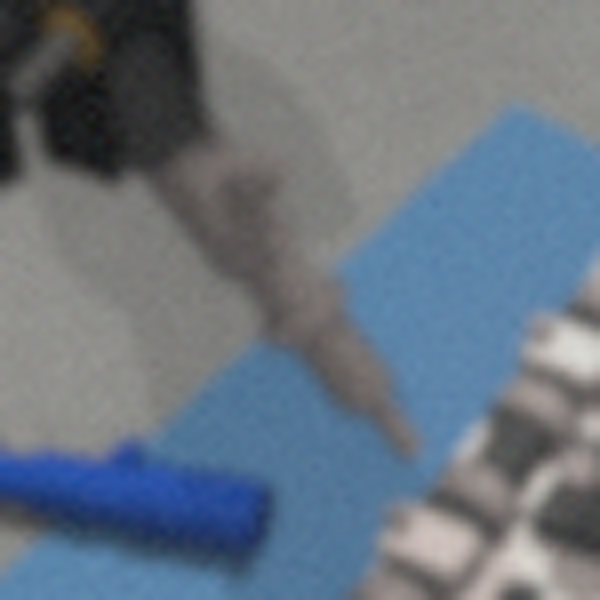

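Request:
apply_moves:
  deltas: "0.004 0.012 0 0.02; 0.008 0.022 0 0.04; 0.012 0.03 0 0.045; 0.012 0.032 0 0.05; 0.012 0.032 0 0.05; 0.012 0.032 0 0.05; 0.012 0.032 0 0.05; 0.012 0.032 0 0.05; 0.012 0.032 0 0.05; 0.012 0.032 0 0.05; 0.012 0.03 0 0.04; 0.012 0.025 0 0.03"

```text
time: 9.75
ee_pos: [0.5709, 0.0915, 0.3212]
tcp_rot: [-0.0, 0.913, -0.407, -0.002]
ft_force: [0.2, -0.3, -3.6]
grip_width: 0.0268
```

Request:
apply_moves:
  deltas: "0.012 0.025 0 0.02; 0.008 0.016 0 0.012; 0.004 0.008 0 0.01; 0 0 0 0; 0 0 0 0; 0 0 0 0"

```text
time: 10.35
ee_pos: [0.5963, 0.1338, 0.3226]
tcp_rot: [0.001, 0.92, -0.393, 0.0]
ft_force: [0.2, 0.2, -3.4]
grip_width: 0.0267
```

Run:
```python
from h import *
s=r.read_state();print(s['ee_pos'],s['tcp_rot'],np.degrees(2*np.arctan2(s['tcp_rot'][2],s['tcp_rot'][1])),s['ft_force'])
ims=[]
for n in("scene","top"):
    im,d=r.camera(n); cv2.imwrite(f"pics/{n}6.png",im[:,:,::-1])
    np.save(f"{n}6.npy",d)
    a=im[130:260,350:480] if n=="scene" else im[110:240,160:290]
    ims.append(cv2.resize(a,(400,400),interpolation=cv2.INTER_CUBIC)[:,:,::-1])
cv2.imwrite("pics/c6.png",cv2.hconcat(ims))
```

```text
[0.59631775 0.13376345 0.3226184 ] [ 5.91094087e-04  9.19647966e-01 -3.92743192e-01  2.32153833e-04] -46.25060361983813 [ 0.19277281  0.16683966 -3.38685353]
```

View pics/c6.png

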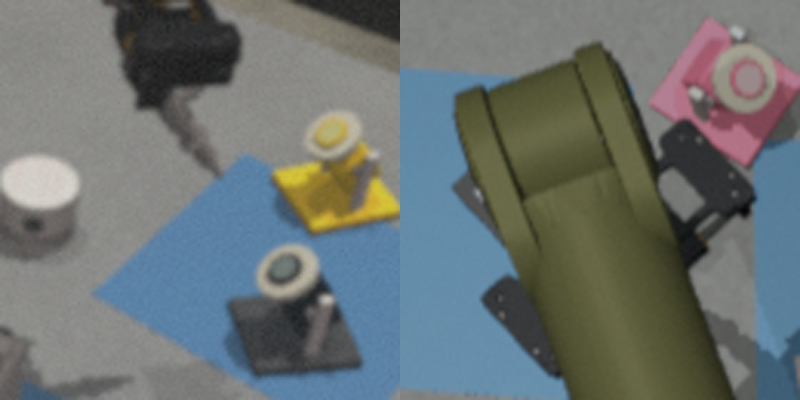

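View pics/scene6.png

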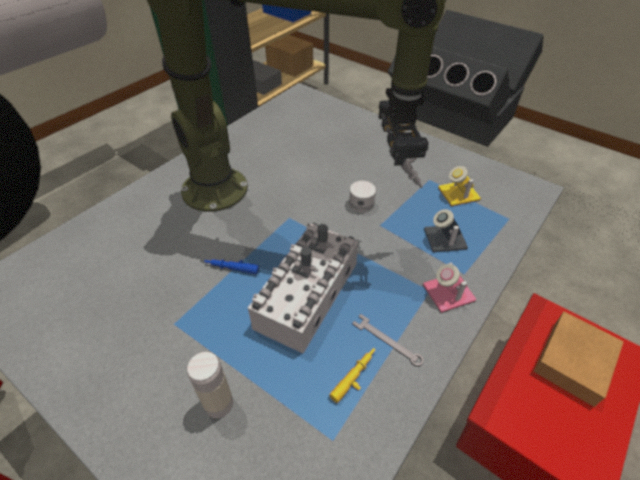

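```bash
cat > model.py <<'E'
from h import *
def inj(ee,jawdeg,th,slide=0,roll=0):
    # jawdeg: tool x angle ; stub horizontal dir = jawdeg+90
    a=np.radians(jawdeg+90);t=np.radians(th)
    h=np.array([np.cos(a),np.sin(a),0]);up=np.array([0,0,1.])
    z=-np.sin(t)*h+np.cos(t)*up; x=np.cos(t)*h+np.sin(t)*up; y=np.cross(z,x)
    x=np.cos(np.radians(roll))*x+np.sin(np.radians(roll))*y
    cap=np.array(ee)+[0,0,.018]-slide*z
    tip=cap-.1375*z
    return tip,x,z
E
python3 - <<'E'
from model import *
np.set_printoptions(precision=4,suppress=True)
im=cv2.imread("pics/scene6.png")
u0,v0,f=385,130,10
c=cv2.resize(im[v0:v0+60,u0:u0+60],None,fx=f,fy=f,interpolation=cv2.INTER_CUBIC)
c2=c.copy()
for th,col in((32,(0,255,0)),(36,(0,255,255)),(40,(0,0,255))):
    tip,x,z=inj([.5963,.1338,.3226],-46.25,th)
    P=[tip,tip+.022*z,tip+.075*z,tip+.1*z,tip+.115*z]
    p=(proj("scene",P)-[u0,v0]+.5)*f
    cv2.polylines(c2,[p.astype(int).reshape(-1,1,2)],False,col,1)
    q=(proj("scene",[tip+.1*z+.012*x,tip+.1*z+.032*x])-[u0,v0]+.5)*f
    cv2.line(c2,tuple(map(int,q[0])),tuple(map(int,q[1])),col,2)
    print(th,tip,proj("scene",tip))
cv2.imwrite("pics/c6s.png",c);cv2.imwrite("pics/c6o.png",c2)
E
```

```text
32 [0.6489 0.1842 0.224 ] [[418.3361 187.9411]]
36 [0.6547 0.1897 0.2294] [[421.5608 186.2177]]
40 [0.6601 0.1949 0.2353] [[424.6965 184.339 ]]
```

View pics/c6s.png

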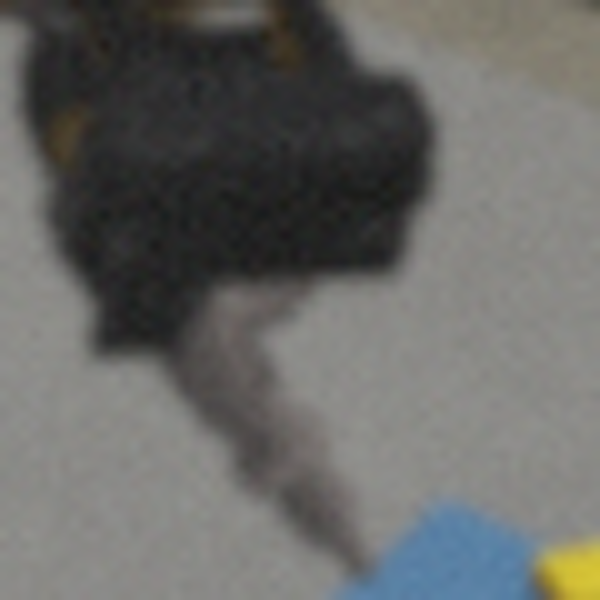

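View pics/c6o.png

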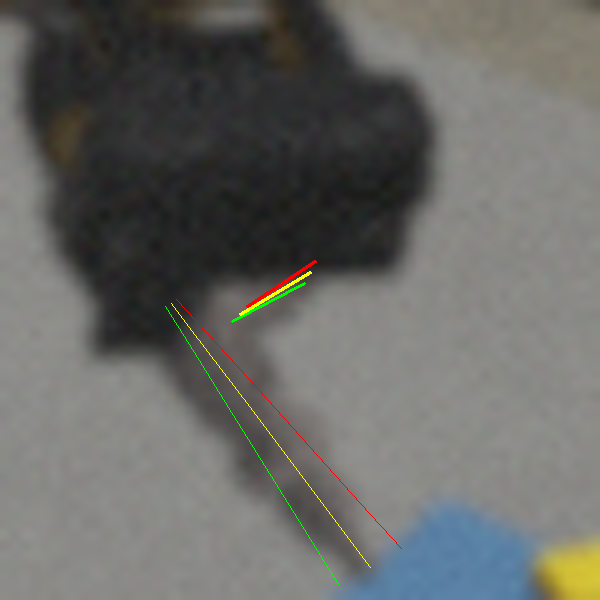

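Request:
apply_moves:
  deltas: "0.002 0.002 -0.004 0; 0.004 0.004 -0.008 0; 0.004 0.005 -0.01 0; 0.004 0.005 -0.01 0; 0.003 0.004 -0.009 0; 0.002 0.003 -0.007 0; 0.0015 0.002 -0.0045 0; 0 0 0 0; 0 0 0 0; 0 0 0 0"

```text
time: 11.45
ee_pos: [0.6171, 0.1603, 0.2707]
tcp_rot: [-0.0, 0.92, -0.392, 0.0]
ft_force: [0.5, 0.0, -3.6]
grip_width: 0.0266
```

Run:
```python
from model import *
np.set_printoptions(precision=4,suppress=True)
s=r.read_state();jd=np.degrees(2*np.arctan2(s['tcp_rot'][2],s['tcp_rot'][1]));print(s['time'],s['ee_pos'],jd,s['ft_force'],s['grip_width'])
im,d=r.camera("scene");im=im[:,:,::-1]
cv2.imwrite("pics/scene7.png",im)
u0,v0,f=395,140,6
c=cv2.resize(im[v0:v0+120,u0:u0+90],None,fx=f,fy=f,interpolation=cv2.INTER_CUBIC)
c=cv2.resize(im[v0:v0+98,u0:u0+90],None,fx=f,fy=f,interpolation=cv2.INTER_CUBIC)
c2=c.copy()
F=np.array([.6758,.2152,.1737]);L=np.array([.713,.251,.1])
for th,col in((35.5,(0,255,255)),):
    tip,x,z=inj(s['ee_pos'],jd,th,.003)
    P=[tip,tip+.115*z]
    p=(proj("scene",P)-[u0,v0]+.5)*f
    cv2.polylines(c2,[p.astype(int).reshape(-1,1,2)],False,col,1)
    q=(proj("scene",[tip+.1*z+.012*x,tip+.1*z+.032*x])-[u0,v0]+.5)*f
    cv2.line(c2,tuple(map(int,q[0])),tuple(map(int,q[1])),col,2)
    print(th,tip,tip-F,proj("scene",tip))
p=(proj("scene",[L,F])-[u0,v0]+.5)*f
cv2.polylines(c2,[p.astype(int).reshape(-1,1,2)],False,(0,0,255),1)
cv2.imwrite("pics/c7.png",c);cv2.imwrite("pics/c7o.png",c2)
```

```text
11.45 [0.6171 0.1603 0.2707] -46.13887485514213 [ 0.473   0.0471 -3.5846] 0.02657904923922746
35.5 [0.6759 0.2168 0.1744] [0.0001 0.0016 0.0007] [[429.6937 199.27  ]]
```

View pics/c7.png

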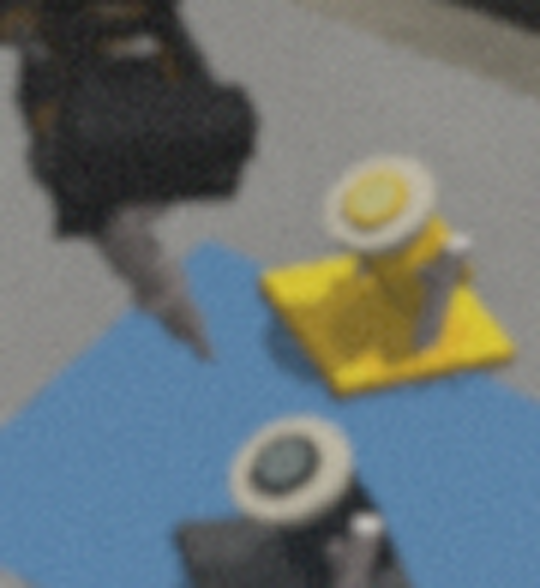

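View pics/c7o.png

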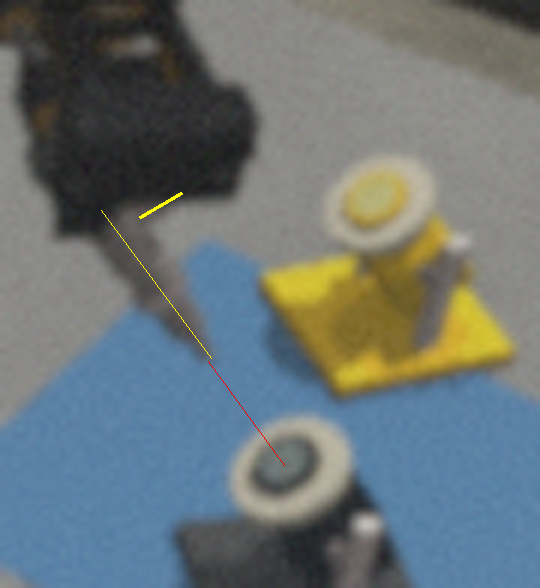

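Request:
apply_moves:
  deltas: "0 0 0 0; 0 0 0 0; 0 0 0 0; 0 0 0 0; 0 0 0 0"

```text
time: 12.0
ee_pos: [0.6169, 0.1604, 0.2701]
tcp_rot: [0.0, 0.92, -0.392, 0.0]
ft_force: [-0.4, 0.4, -2.6]
grip_width: 0.0264
```

Run:
```python
from model import *
s=r.read_state();print(s['time'],s['ee_pos'],np.abs(s['qd']).max(),s['ft_force'],s['grip_width'])
im,d=r.camera("scene"); c=im[185:205,415:440,::-1]
cv2.imwrite("pics/c8.png",cv2.resize(im[140:238,395:485,::-1],None,fx=6,fy=6,interpolation=cv2.INTER_CUBIC))
tip,x,z=inj(s['ee_pos'],-46.14,35.5,.003)
for k in (.04,.06,.085):
    P=tip+k*z; u,v=np.round(proj("scene",P)[0]).astype(int)-[0,0]
    K,D,E=cal("scene"); dm=-((P-E[:3,3])@E[:3,:3])[2]
    print(k,dm,np.median(d[v-1:v+2,u-2:u+2]))
```

```text
12.0 [0.6168536  0.16043401 0.27010307] 0.0009251130143158588 [-0.35981316  0.3640667  -2.61748665] 0.026389113245883226
0.04 1.186933173727313 1.1690557
0.06 1.1739774810313264 1.1632023
0.085 1.157782865161343 1.1410291
```

View pics/c8.png

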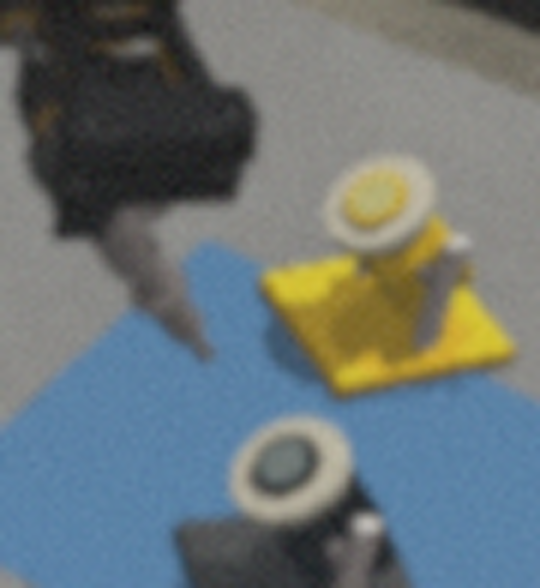

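```bash
python3 -c "
from cell import r
print(r.sign_off())"
```

```text
the job is handed in; nothing more can be done
None
```

I drew the loose injector up out of its bore and handed the job in at about 12 s of the 38 s. The gripper was holding it still at the camera's focus point. No verdict was reported.

**How it was done:** The moves can only turn the tool about vertical. So after lifting the injector clear by 69 mm (tip about 117 mm up), I lowered just its nozzle back into the bore mouth. Moving the cap back over the rim pivoted the injector in the jaws to the lean the camera needs. I then raised the grip to 60 N, drew it out along its axis, and carried it to the dark camera with the stub turned up and away from the robot.

**Last checks:**

| Check | Measured | Allowed |
|---|---|---|
| Tip to focus point | about 2 mm (model from the arm pose) | 22 mm |
| Lean from vertical | about 35.5° for a 35° line of sight | within 12.6° (0.22 rad) |
| Stub direction (level) | about 44°, matching the camera stand | within 20° (0.35 rad) |
| Joint speeds | at most 0.001 rad/s | – |

- **Stillness:** the force reading showed only the injector's weight, about 3 N, and the picture did not change over the last half second.
- **Depth:** the readings on the injector's surface were 11–18 mm nearer than its modelled axis. Its 9–12 mm radius explains most of this, and the rest is within the depth noise.
- **Slip:** the injector had slipped about 3 mm down in the jaws during the pivot; I allowed for that in the final position.
- **Not confirmed:** the hand hid the injector from the top camera at the end, so the final pose rests on the scene camera and the arm's own position. The camera stand's direction is only known to about 2–3°.

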